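# Find the clear slot of a bracelet block with a slot gauge

### The job

Open the jaws of the bracelet block: its wing knob has a left-hand thread, so loosen it by turning it clockwise (seen from above) until you feel its stop. Then take the slot gauge out of its stand, find by feel which one of the three slots is clear to the bottom (the other two are blocked deep down by broken links; do not ram them), and leave the gauge standing upright in the clear slot, fully home on its shoulders, let go. Leave the jaws open and the other things on the bench where they are.

Things in the scene. Friction and masses are not known exactly. Their poses are not given: they have to be found in the camera images.
- knob (a joint): angle of the wing knob, rad: 0 = jaws fully shut (stop); grows as the knob turns clockwise seen from above; 1.3 = jaws fully open (stop). Starts between 0 and 0.2. It stays where it is left; friction about 0.12 N m, no spring. Opening moves the three brass jaws 4.6 mm per rad along the block's +y.
- knob_grip (a point): centre of the knob's wing, on its upright axis, 55 mm above the table, 128 mm along +y from slot1. The wing is a black upright plate 64 mm long (x), 14 mm thick (y), 40 to 70 mm above the table; hub below, over a pedestal 26 mm high. Its axes turn with the knob: seen from above at knob 0 its x is 0.65 rad anticlockwise of the block's x, at 1.3 it is 0.65 rad clockwise of it.
- slot0 (a point): centre of the mouth of the first slot when open, on the block's flat top 70 mm above the table, 36 mm along -y from slot1; x along the slot, y across it, z up. Slots when open: 8 mm wide (y), 40 mm long (x), upright walls. With the knob at 0 they are 2 mm wide: the brass jaw on the +y side moves, the other wall is fixed.
- slot1 (a point): the same for the middle slot. A clear slot is 54 mm deep. In two of the three slots, drawn anew each time, a slightly springy broken link stops the blade about 28 mm below the block's top.
- slot2 (a point): the same for the third slot, 36 mm along +y from slot1, next to the knob.
- gauge_grip (a point): centre of the handle of the slot gauge, a loose upright T, about 0.16 kg; z up, x along its width, y through its thickness. Black handle 60 (x) by 16 (y) by 50 mm (z): its top is 23 mm above this point, its flat shoulders (66 by 16 mm) 27 mm below. Centred under them a steel blade 30 (x) by 5 (y) by 50 mm long, its end (77 mm below this point) rounded to 2.5 mm radius. Either way round will do.
- gauge: the same gauge; origin at the centre of its shoulders' underside, same axes. It starts in its stand, blade down, shoulders on the stand's top 60 mm above the table: lift it straight up over 55 mm. Home in a clear slot the origin is level with the block's top; over a broken link it stands 22 mm higher.
- stand: dark wooden gauge stand, fixed, foot 90 by 80 mm, above it 70 by 60 mm, 60 mm tall; origin at the centre of its underside, x along its slot, which is 9 mm wide and 36 mm long.
- holder: the aluminium bracelet block with its pedestal, fixed; origin on the table under slot1, same axes as the slots. Block 80 mm (x) by 126 mm (y from -58 to +68 mm), 70 mm tall; pedestal on to y = +168 mm; base plate 100 by 250 mm, 6 mm thick.
- loupe: bystander: eyepiece loupe, black cone 38 mm across; origin at the centre of its underside
- screwdriver: bystander: red-handled screwdriver, 130 mm; origin at the centre of its underside
- tweezers: bystander: steel tweezers, 125 mm; origin at the centre of its underside
- cushion: bystander: brown cushion 75 mm with a watch case on it; origin at the centre of its underside
- oil: bystander: small amber bottle, 70 mm tall; origin at the centre of its underside
- hammer: bystander: small hammer, 170 mm; origin at the centre of its underside
- dish: bystander: white dish, 64 mm across; origin at the centre of its underside
Not all that is in view belongs to the job. Leave any red look-alike of the gauge alone.

How it is judged:
By the outcome, as a careful person would: the job done as asked, in the order asked, and still so for the second after the job is handed in, with the robot touching nothing.
It also fails if it takes over 64 s, if anything falls off the work surface, if the arm or the gripper's body presses on something with over 40 N, if the wrist force passes 120 N, or if a joint passes its speed limit or range.

### The arm

A 6-joint arm with a two-finger parallel gripper is mounted at the origin on the work surface. World frame = base frame: x ahead of the robot, y to its left, z up, the work surface at z = 0. Lengths are in m, angles in degrees, forces in N, time in s.
With the tool pointing down it reaches from about 0.35 to 0.925 m from the base axis. Payload 6.4 kg.
Tool frame: the origin (TCP) lies between the finger pads; the fingertips stand 25 mm ahead of it and the grasp point (between the pads) lies 6 mm ahead of it; z points along the fingers, y is the line along which they close (so a half turn about z gives the same grasp; the last joint's range is limited). The gripper opens to 94 mm and grips with 3 to 60 N. Pads are 16 mm wide; open, the fingers measure 119 mm over their backs; the gripper's body (75 mm by 177 mm) begins 78 mm behind the grasp point.
Start: joints at [-84.517, 14.043, 89.255, -0, 76.702, -9.975], TCP at [0.173, -0.626, 0.23] pointing down, gripper open.
Joint ranges: [-179.41, 179.41], [-58.25, 129.5], [7.25, 145.43], [-54.29, 234.29], [11.92, 165.04], [-157.13, 157.13]. Speed limits (degrees/s): [147.25, 147.25, 180, 180, 180, 180].

### API

Orientations are given as a 3x3 rotation matrix whose columns are the frame's x, y, z axes.
In Python, from bench import get_obs, camera, camera_params, close_job gives the robot as it stands.
- The arm moves only by the tool step_arm, never from a script. Its argument "targets" is a list of rows, each an object of numbers: "x", "y", "z": the shift along the tool's x, y, z in m; "rx", "ry", "rz": the turn, a rotation vector about the tool's x, y, z in degrees; "hand": the finger opening in m, from 0 to 0.094. A call has 1 to 8 rows; each row shifts and turns the commanded pose from where the row before left it, along the tool's axes as they then stand; what a row does not reach is not made up. A row lasts 1/12 s, in which the tool goes at most 41.7 mm and 7.16 degrees, less where a joint would pass 70% of its speed; a pose out of reach is approached as far as the arm can. A call is refused whole if a number of a shift passes 0.0417 or a number of a turn 7.16, either way. A call with a gripper value outside its range is refused whole. The fingers move at their own pace and stop on an object; "newtons" is the grip in N (left out, the last holds). Time passes only in rows, so rows that do not move let the fingers close. It gives the time, the measured TCP pose, the force, the opening and the grip force at its end, in the units of the state.
- get_obs(): the state, without advancing time (a new reading comes with each control period).
- camera(name): name is "scene" or "top" or "wrist"; returns the picture (384x512x3 uint8, red, green, blue); there is no depth.
- camera_params(name): a dict with "fx", "fy", "cx", "cy" (pixels), "extrinsics" (4x4, takes a point from world to camera coordinates); the wrist camera has in their place "mount" (4x4, takes a point from camera to tool coordinates, whose origin is the TCP and whose axes are the flange's). Camera axes: x right, y down, z forward; pixel columns grow to the right and rows downward; lengths in m; the calibration is good to about 2 mm. A picture is of the moment at which its call begins: read the wrist's pose just before it. camera_params takes no time and is no camera call.
- close_job(): hands the job in; it is judged then, once.
The state is a dict: "time": time; "joint_positions": joint angles; "joint_velocities": joint speeds; "tau": joint torques, N m; "eef_pos": TCP position; "tool_rot": TCP orientation; "wrist_force": force on the tool from outside, world axes, zero at the start; "wrist_torque": the same for the moment, N m; "finger_gap": finger opening in m; "finger_force": force on a finger pad.
Only numpy, scipy, OpenCV 4.12 (cv2) and the standard library are available. Lean on these libraries where they do the work, as an engineer would, in place of code of your own. Each camera call takes 0.05 s, during which the arm holds its last target. There are 200 camera calls.

## Working session

There is one attempt and no reset: what is moved stays moved. The work goes in short steps, Python scripts to look and compute and a tool call to move; the robot and the scene stay as the last step left them, time stands still between calls to the robot, and variables do not carry over. Pictures are saved under pics/ and viewed, at most 10 in all, crops included, and the job is handed in when it is done.

Besides the shell and the picture viewer there is one more tool, called after ">>>" as name([rows], argument=value, ...), one row to a line, values as JSON. step_arm: Moves the arm, as the interface text tells. Its arguments: {"type":"object","properties":{"targets":{"type":"array"},"newtons":{"type":"number"}},"required":["targets"]}

```bash
mkdir -p pics
python3 - <<'E'
from bench import *
import cv2,numpy as np
o=get_obs();print(o)
ims=[camera(n) for n in("scene","top","wrist")]
for n,i in zip(("scene","top","wrist"),ims):
    cv2.imwrite(f"pics/{n}0.png",i[:,:,::-1]);p=camera_params(n);print(n,{k:np.round(v,4).tolist() for k,v in p.items()})
a=cv2.resize(ims[1],(800,600),interpolation=cv2.INTER_CUBIC);cv2.imwrite("pics/top0b.png",a[:,:,::-1])
a=cv2.resize(ims[0],(800,600),interpolation=cv2.INTER_CUBIC);cv2.imwrite("pics/scene0b.png",a[:,:,::-1])
E
```

```text
{'time': 0.0, 'joint_positions': array([-8.45186854e+01,  1.40839894e+01,  8.93244673e+01, -5.01994497e-04,
        7.67012738e+01, -9.97601757e+00]), 'joint_velocities': array([ 0.00111794, -0.03103834, -0.10330629,  0.08508192,  0.05195144,
       -0.1125874 ]), 'tau': array([ 5.87698341e-04, -4.15837097e+01, -3.14601517e+01,  6.84587122e-02,
        3.32022377e-02, -1.38389000e-04]), 'eef_pos': array([ 0.17317938, -0.62593146,  0.22935093]), 'tool_rot': array([[ 9.63828689e-01,  2.66522462e-01, -1.91425638e-04],
       [ 2.66522334e-01, -9.63826859e-01,  1.90558699e-03],
       [ 3.23380564e-04, -1.88767862e-03, -9.99998166e-01]]), 'wrist_force': array([-0.65929956, -0.64163735, -0.60162216]), 'wrist_torque': array([-0.01008663, -0.04673899, -0.0399509 ]), 'finger_force': 0.0, 'finger_gap': 0.09393296047340484}
scene {'fx': 360.6562, 'fy': 360.6562, 'cx': 252.2415, 'cy': 189.6652, 'extrinsics': [[0.4987, 0.8665, -0.0229, -0.2606], [0.5695, -0.3475, -0.7449, -0.2656], [-0.6534, 0.3584, -0.6668, 1.2293], [0.0, 0.0, 0.0, 1.0]]}
top {'fx': 388.6372, 'fy': 388.6372, 'cx': 259.6394, 'cy': 191.487, 'extrinsics': [[0.0039, -0.9996, 0.0282, -0.0406], [-0.9803, -0.0094, -0.1971, 0.553], [0.1973, -0.0268, -0.98, 1.1022], [0.0, 0.0, 0.0, 1.0]]}
wrist {'fx': 283.4582, 'fy': 283.4582, 'cx': 253.7847, 'cy': 189.6292, 'mount': [[0.0004, -0.9587, -0.2845, 0.0833], [1.0, 0.0001, 0.001, -0.0001], [-0.0009, -0.2845, 0.9587, -0.1538], [0.0, 0.0, 0.0, 1.0]]}
```

View pics/top0b.png

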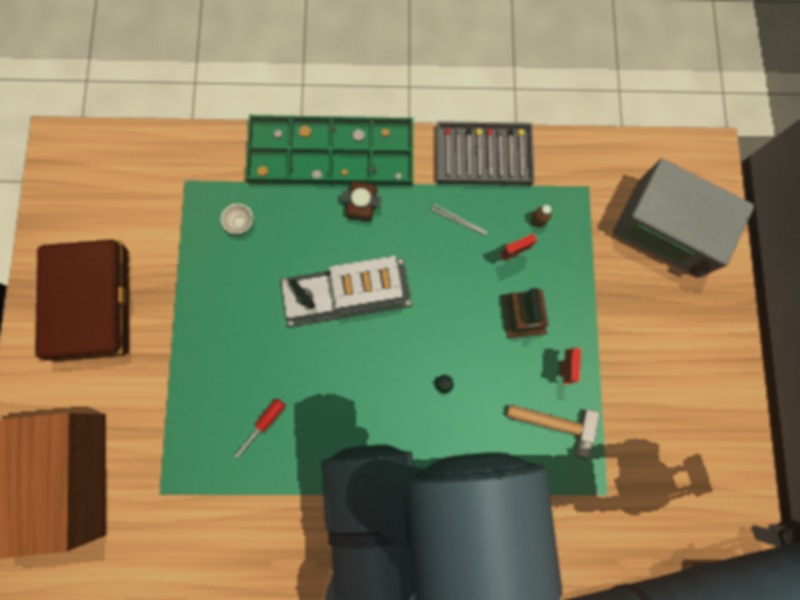

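View pics/scene0b.png

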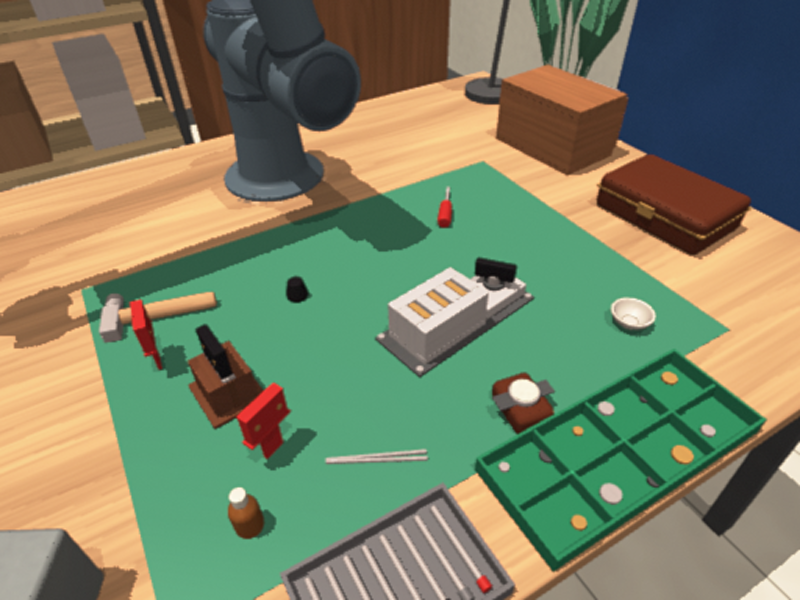

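The top view shows the knob at (300,292), the slots at (348,283), (367,280) and (386,278), and the block's top corners near (331,265), (402,257), (408,298) and (335,308). Three things could be the gauge: the black T in the wooden stand at (530,308), a red T at (520,245) and a red T at (572,362). I choose the black one in the stand and will check it in a close crop.

Run:
```python
import cv2,numpy as np
t=cv2.imread("pics/top0.png");s=cv2.imread("pics/scene0.png")
def c(im,x,y,w,h): return cv2.resize(im[y:y+h,x:x+w],(400,300),interpolation=cv2.INTER_CUBIC)
# top: x0,y0 in original px
a=np.vstack([np.hstack([c(t,174,155,100,75),c(t,310,170,60,45)]),np.hstack([c(s,235,155,120,90),c(s,110,195,100,75)])])
cv2.imwrite("pics/crop1.png",a)
```

```text
(no output)
```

View pics/crop1.png

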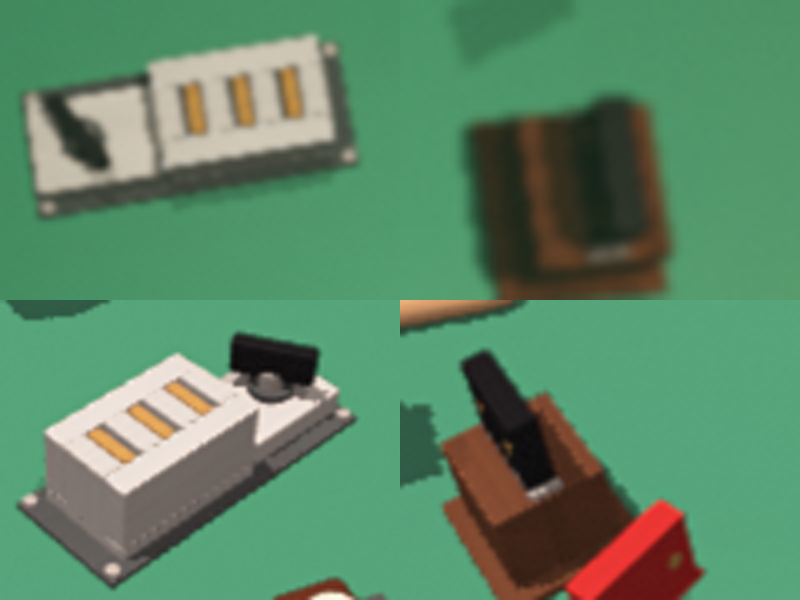

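The black T stands upright in the wooden stand and the T with the gold dots beside it is red, so the choice holds. The crop also gives me the corners of the block top and the stand top in both views. I'll fit poses to these with the height left free.

```bash
cat > h.py <<'E'
import numpy as np
from bench import *
from scipy.optimize import least_squares
from scipy.spatial.transform import Rotation as R
def proj(name,P,obs=None):
    p=camera_params(name);P=np.atleast_2d(P)
    if name=="wrist":
        T=np.eye(4);T[:3,:3]=obs["tool_rot"];T[:3,3]=obs["eef_pos"];E=np.linalg.inv(T@np.array(p["mount"]))
    else:E=np.array(p["extrinsics"])
    c=P@E[:3,:3].T+E[:3,3]
    return np.c_[p["fx"]*c[:,0]/c[:,2]+p["cx"],p["fy"]*c[:,1]/c[:,2]+p["cy"]]
def place(q,L):
    c,s=np.cos(q[3]),np.sin(q[3]);L=np.asarray(L,float)
    return L@np.array([[c,s,0],[-s,c,0],[0,0,1]])+np.array(q[:3])
def fit(views,q0):  # views: (name,obs,L,px)
    f=lambda q:np.concatenate([(proj(n,place(q,L),o)-px).ravel() for n,o,L,px in views])
    r=least_squares(f,q0,loss="soft_l1");return r.x,r.fun
def tri(views):  # views: (name,obs,px)
    f=lambda P:np.concatenate([(proj(n,P,o)-px).ravel() for n,o,px in views])
    r=least_squares(f,[.6,0,.05]);return r.x,r.fun
E
python3 - <<'E'
from h import *
A=np.array
L=A([[40,68,0],[40,-58,0],[-40,-58,0],[-40,68,0]])/1e3
t=A([[150,62],[320,37],[335,140],[165,165]])/4+[174,155]
s=A([[258,100],[127,190],[45,135],[180,54]])/3.333+[235,155]
q,e=fit([("top",None,L,t),("scene",None,L,s)],[.6,0,.07,0]);print("block",q.round(4),np.degrees(q[3]),e.round(1))
for n in(-36,0,36,128):print(n,place(q,[[0,n/1e3,0]]).round(4))
L=A([[35,30,0],[35,-30,0],[-35,-30,0],[-35,30,0]])/1e3
t=A([[125,118],[250,103],[268,255],[145,270]])/6.667+[310,170]
s=A([[206,165],[98,228],[43,146],[145,94]])/4+[110,195]
q,e=fit([("top",None,L,t),("scene",None,L,s)],[.6,-.2,.06,0]);print("stand",q.round(4),np.degrees(q[3]),e.round(1))
E
```

```text
block [0.5857 0.0348 0.0695 0.1817] 10.411954589404003 [-0.8 -0.1 -1.4 -0.8 -0.5 -0.7 -0.4  0.3  0.3  1.9 -1.1  1.2 -0.8 -1.4
 -1.1 -0.7]
-36 [[ 0.5922 -0.0006  0.0695]]
0 [[0.5857 0.0348 0.0695]]
36 [[0.5792 0.0702 0.0695]]
128 [[0.5626 0.1607 0.0695]]
stand [ 0.5359 -0.2724  0.0569  0.1431] 8.201635216254882 [-2.1  0.1 -1.3 -0.3  0.3 -0.3 -1.   0.2 -0.1  1.  -0.6  0.  -1.  -0.2
 -0.  -0.5]
```

The fits agree: block yaw is 10.4° with its top at z 69.5 mm, and stand yaw is 8.2° with its top at 57 mm. Next I go over the knob.

>>> step_arm([
  {"x":0.0266,"y":-0.0298},
  {"x":0.0266,"y":-0.0298},
  {"x":0.0266,"y":-0.0298},
  {"x":0.0266,"y":-0.0298},
  {"x":0.0266,"y":-0.0298},
  {"x":0.0266,"y":-0.0298},
  {"x":0.0266,"y":-0.0298},
  {"x":0.0266,"y":-0.0298},
])

```text
validation failed for argument at $.ta...
```

>>> step_arm([
  {"x":0.0266,"y":-0.0298},
  {"x":0.0266,"y":-0.0298},
  {"x":0.0266,"y":-0.0298},
  {"x":0.0266,"y":-0.0298},
  {"x":0.0266,"y":-0.0298},
  {"x":0.0266,"y":-0.0298},
  {"x":0.0266,"y":-0.0298},
  {"x":0.0266,"y":-0.0298},
])

```text
validation failed for argument at $.ta...
```

>>> step_arm([
  {"x":0.0266,"y":-0.0298},
  {"x":0.0266,"y":-0.0298},
  {"x":0.0266,"y":-0.0298},
  {"x":0.0266,"y":-0.0298,"hand":0.04},
  {"x":0.0266,"y":-0.0298},
  {"x":0.0266,"y":-0.0298},
  {"x":0},
  {"x":0},
])

```text
validation failed for argument at $.ta...
```

Run:
```python
from h import *
import cv2,pickle
o=get_obs();im=camera("wrist");pickle.dump((o,im),open("w1.pkl","wb"))
print(o["time"],o["eef_pos"],o["tool_rot"].round(4),o["joint_positions"],o["finger_gap"])
cv2.imwrite("pics/w1.png",cv2.resize(im,(800,600),interpolation=cv2.INTER_CUBIC)[:,:,::-1])
q=[.5857,.0348,.07,.1817]
print(proj("wrist",place(q,[[0,.128,0],[0,.036,0],[0,0,0],[0,-.036,0],[.04,.068,0],[-.04,.068,0],[.04,-.058,0],[-.04,-.058,0]]),o)*1.5625)
```

```text
0.15 [ 0.17324391 -0.6260697   0.22963043] [[ 9.638e-01  2.666e-01 -1.000e-04]
 [ 2.666e-01 -9.638e-01  1.400e-03]
 [ 3.000e-04 -1.400e-03 -1.000e+00]] [-8.45144650e+01  1.40739721e+01  8.93065965e+01  3.98838206e-04
  7.67004555e+01 -9.97606881e+00] 0.09417950013878877
[[-1436.13789934 -1301.54305208]
 [-1157.13478991 -1257.36103161]
 [-1050.09710772 -1240.41089412]
 [ -944.23174549 -1223.64640138]
 [-1368.77055123 -1506.57051994]
 [-1153.09732179 -1069.61796921]
 [ -965.29753076 -1438.24910741]
 [ -806.00386268 -1017.99492314]]
```

View pics/w1.png

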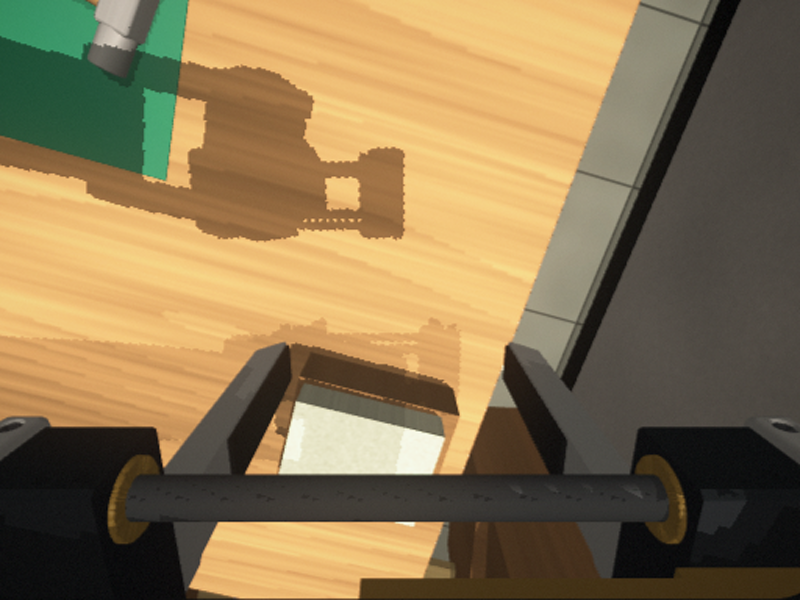

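The picture shows only bare table, because the move was refused and the arm is still at its start. The error message is cut short, so I'll test a row with every key given.

>>> step_arm([
  {"x":0.0266,"y":-0.0298,"z":0,"rx":0,"ry":0,"rz":0,"hand":0.094},
])

```text
time: 0.28
eef_pos: [0.1885, -0.5937, 0.2294]
tool_rot: [[0.965, 0.262, -0.001], [0.262, -0.965, -0.001], [-0.001, 0.001, -1.0]]
wrist_force: [1.1, 0.8, 0.6]
finger_gap: 0.0938
finger_force: 0.0
```

>>> step_arm([
  {"x":0.0266,"y":-0.0298,"z":0,"rx":0,"ry":0,"rz":0,"hand":0.04},
  {"x":0.0266,"y":-0.0298,"z":0,"rx":0,"ry":0,"rz":0,"hand":0.04},
  {"x":0.0266,"y":-0.0298,"z":0,"rx":0,"ry":0,"rz":0,"hand":0.04},
  {"x":0.0266,"y":-0.0298,"z":0,"rx":0,"ry":0,"rz":0,"hand":0.04},
  {"x":0.0266,"y":-0.0298,"z":0,"rx":0,"ry":0,"rz":0,"hand":0.04},
  {"x":0.0266,"y":-0.0298,"z":0,"rx":0,"ry":0,"rz":0,"hand":0.04},
  {"x":0.0266,"y":-0.0298,"z":0,"rx":0,"ry":0,"rz":0,"hand":0.04},
  {"x":0.0266,"y":-0.0298,"z":0,"rx":0,"ry":0,"rz":0,"hand":0.04},
])

```text
time: 0.95
eef_pos: [0.3329, -0.3023, 0.2304]
tool_rot: [[0.964, 0.266, 0.0], [0.266, -0.964, -0.0], [0.0, 0.0, -1.0]]
wrist_force: [0.4, 0.2, 0.3]
finger_gap: 0.0442
finger_force: 0.0
```

>>> step_arm([
  {"x":0.0266,"y":-0.0298,"z":0,"rx":0,"ry":0,"rz":0,"hand":0.04},
  {"x":0.0266,"y":-0.0298,"z":0,"rx":0,"ry":0,"rz":0,"hand":0.04},
  {"x":0.0266,"y":-0.0298,"z":0,"rx":0,"ry":0,"rz":0,"hand":0.04},
  {"x":0.0266,"y":-0.0298,"z":0,"rx":0,"ry":0,"rz":0,"hand":0.04},
  {"x":0.0266,"y":-0.0298,"z":0,"rx":0,"ry":0,"rz":0,"hand":0.04},
  {"x":0.0266,"y":-0.0298,"z":0,"rx":0,"ry":0,"rz":0,"hand":0.04},
  {"x":0.0266,"y":-0.0298,"z":0,"rx":0,"ry":0,"rz":0,"hand":0.04},
  {"x":0.0266,"y":-0.0298,"z":0,"rx":0,"ry":0,"rz":0,"hand":0.04},
])

```text
time: 1.62
eef_pos: [0.4745, -0.0156, 0.2306]
tool_rot: [[0.964, 0.267, 0.001], [0.267, -0.964, -0.0], [0.0, 0.0, -1.0]]
wrist_force: [0.0, -0.9, 0.9]
finger_gap: 0.0401
finger_force: 0.0
```

>>> step_arm([
  {"x":0.0266,"y":-0.0298,"z":0,"rx":0,"ry":0,"rz":0,"hand":0.04},
  {"x":0.0266,"y":-0.0298,"z":0,"rx":0,"ry":0,"rz":0,"hand":0.04},
  {"x":0.0266,"y":-0.0298,"z":0,"rx":0,"ry":0,"rz":0,"hand":0.04},
  {"x":0.0266,"y":-0.0298,"z":0,"rx":0,"ry":0,"rz":0,"hand":0.04},
  {"x":0.0266,"y":-0.0298,"z":0,"rx":0,"ry":0,"rz":0,"hand":0.04},
  {"x":0,"y":0,"z":0,"rx":0,"ry":0,"rz":0,"hand":0.04},
  {"x":0,"y":0,"z":0,"rx":0,"ry":0,"rz":0,"hand":0.04},
])

```text
time: 2.2
eef_pos: [0.5625, 0.1629, 0.2298]
tool_rot: [[0.963, 0.27, -0.001], [0.27, -0.963, -0.0], [-0.001, 0.0, -1.0]]
wrist_force: [-0.1, -0.7, 0.6]
finger_gap: 0.04
finger_force: 0.0
```

Run:
```python
from h import *
import cv2,pickle
o=get_obs();im=camera("wrist");pickle.dump((o,im),open("w1.pkl","wb"))
print(o["time"],o["eef_pos"],o["tool_rot"].round(4),o["joint_positions"],o["finger_gap"])
cv2.imwrite("pics/w2.png",cv2.resize(im,(800,600),interpolation=cv2.INTER_CUBIC)[:,:,::-1])
q=[.5857,.0348,.07,.1817]
print(proj("wrist",place(q,[[0,.128,0],[0,.036,0],[0,0,0],[0,-.036,0],[.04,.068,0],[-.04,.068,0],[.04,-.058,0],[-.04,-.058,0]]),o)*1.5625)
```

```text
2.2 [0.56251815 0.16285864 0.22976679] [[ 9.630e-01  2.695e-01 -1.300e-03]
 [ 2.695e-01 -9.630e-01 -4.000e-04]
 [-1.300e-03  0.000e+00 -1.000e+00]] [ 5.06782384e+00  5.59405260e+00  9.89050485e+01 -1.57750166e-02
  7.55743890e+01  7.94348024e+01] 0.040029678390044024
[[399.14401874 284.01220307]
 [523.25985349 294.99977072]
 [571.31448678 299.25388974]
 [619.08476189 303.48283547]
 [488.48413848 237.27711092]
 [472.67538463 341.47955293]
 [662.23699132 253.24393428]
 [634.98215687 355.33888941]]
```

View pics/w2.png

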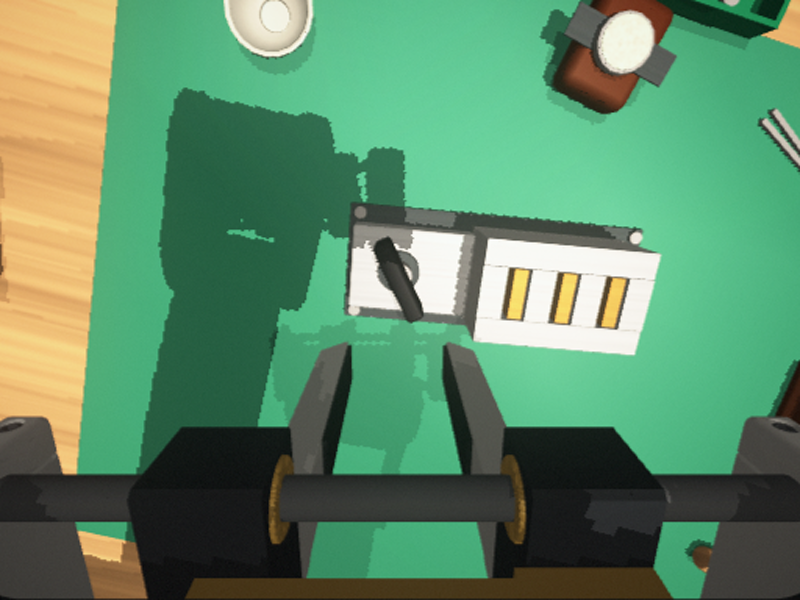

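The wrist view matches the fit to within a few pixels: block corners at (482,233), (475,340), (660,252) and (636,354), and the wing running from (383,242) to (416,318). I'll refit with these points and take the wing's centre and yaw.

Run:
```python
from h import *
import pickle
A=np.array
o,_=pickle.load(open("w1.pkl","rb"))
L=A([[40,68,0],[40,-58,0],[-40,-58,0],[-40,68,0]])/1e3
t=A([[150,62],[320,37],[335,140],[165,165]])/4+[174,155]
s=A([[258,100],[127,190],[45,135],[180,54]])/3.333+[235,155]
w=A([[482,233],[660,252],[636,354],[475,340]])/1.5625
q,e=fit([("top",None,L,t),("scene",None,L,s),("wrist",o,L,w)],[.6,0,.07,0]);print("block",q.round(4),np.degrees(q[3]),e.round(1))
q2,e=fit([("wrist",o,L,w)],q);print("wrist only",q2.round(4),np.degrees(q2[3]),e.round(1))
for Q in(q,q2):print(place(Q,[[0,.128,0]]))
# wing top ends seen by the wrist camera, z fixed at 0.07
def at(px,z):
    f=lambda p:(proj("wrist",[p[0],p[1],z],o)-A(px)/1.5625).ravel()
    return least_squares(f,[.56,.16]).x
a,b=at((383,242),.07),at((417,316),.07);print("wing",(a+b)/2,np.hypot(*(a-b)),np.degrees(np.arctan2(*(a-b)[::-1])))
# triangulate wing centre, wrist + scene (scene crop wing top edge mid ~ (275,42))
print(tri([("wrist",o,A((400,279))/1.5625),("scene",None,A((275,42))/3.333+[235,155])]))
```

```text
block [0.5864 0.0351 0.0688 0.187 ] 10.717042922643826 [-1.  -0.1 -1.7 -1.  -0.6 -1.  -0.4  0.2  0.5  2.1 -0.7  1.6 -0.4 -0.9
 -0.9 -0.4  3.6  2.2  0.7 -0.4 -0.9 -0.4 -1.6  0.3]
wrist only [0.5872 0.0375 0.0722 0.1871] 10.719357655357385 [ 2.4  1.4  0.8 -1.1 -1.  -0.3 -2.8  0.2]
[[0.56261283 0.16089973 0.06883629]]
[[0.5634239  0.16328951 0.07217877]]
wing [0.56580404 0.16063741] 0.06108994409523962 39.77286578527725
(array([0.56625884, 0.1608963 , 0.07134688]), array([0.1691352 , 0.44776273, 0.91316751, 0.42218308]))
```

The wing is centred at (0.565, 0.161) with its top at z ≈ 71 mm, 61 mm long and at yaw 39.8°, which puts the knob at about 0.14 rad. All of this is plausible, so I'll align and go down.

>>> step_arm([
  {"x":0.0019,"y":0.0026,"z":0,"rx":0,"ry":0,"rz":0,"hand":0.04},
  {"x":0,"y":0,"z":0.02,"rx":0,"ry":0,"rz":-6,"hand":0.04},
  {"x":0,"y":0,"z":0.03,"rx":0,"ry":0,"rz":-6,"hand":0.04},
  {"x":0,"y":0,"z":0.03,"rx":0,"ry":0,"rz":-6,"hand":0.04},
  {"x":0,"y":0,"z":0.02,"rx":0,"ry":0,"rz":-6,"hand":0.04},
  {"x":0,"y":0,"z":0,"rx":0,"ry":0,"rz":0,"hand":0.04},
  {"x":0,"y":0,"z":0,"rx":0,"ry":0,"rz":0,"hand":0.04},
])

```text
time: 2.83
eef_pos: [0.5644, 0.158, 0.13]
tool_rot: [[0.775, 0.632, -0.002], [0.632, -0.775, -0.0], [-0.002, -0.001, -1.0]]
wrist_force: [0.7, -0.3, 0.6]
finger_gap: 0.04
finger_force: 0.0
```

>>> step_arm([
  {"x":0,"y":0,"z":0.02,"rx":0,"ry":0,"rz":0,"hand":0.04},
  {"x":0,"y":0,"z":0.015,"rx":0,"ry":0,"rz":0,"hand":0.04},
  {"x":0,"y":0,"z":0.015,"rx":0,"ry":0,"rz":0,"hand":0.04},
  {"x":0,"y":0,"z":0.011,"rx":0,"ry":0,"rz":0,"hand":0.04},
  {"x":0,"y":0,"z":0,"rx":0,"ry":0,"rz":0,"hand":0.04},
  {"x":0,"y":0,"z":0,"rx":0,"ry":0,"rz":0,"hand":0.04},
])

```text
time: 3.33
eef_pos: [0.5658, 0.1591, 0.0706]
tool_rot: [[0.773, 0.634, 0.001], [0.634, -0.773, 0.0], [0.001, 0.001, -1.0]]
wrist_force: [-0.6, 0.5, -0.4]
finger_gap: 0.0402
finger_force: 0.0
```

>>> step_arm([
  {"x":0,"y":0,"z":0,"rx":0,"ry":0,"rz":0,"hand":0},
  {"x":0,"y":0,"z":0,"rx":0,"ry":0,"rz":0,"hand":0},
  {"x":0,"y":0,"z":0,"rx":0,"ry":0,"rz":0,"hand":0},
  {"x":0,"y":0,"z":0,"rx":0,"ry":0,"rz":0,"hand":0},
  {"x":0,"y":0,"z":0,"rx":0,"ry":0,"rz":0,"hand":0},
], newtons=25)

```text
time: 3.75
eef_pos: [0.5639, 0.1622, 0.071]
tool_rot: [[0.773, 0.635, -0.003], [0.635, -0.773, 0.006], [0.001, -0.006, -1.0]]
wrist_force: [-8.6, 10.4, 11.6]
finger_gap: 0.0138
finger_force: 38.4
```

The wing is gripped at a 13.8 mm gap. The side force shows the axis lies a little towards tool −y, so I'll relieve that and then turn clockwise (+rz).

>>> step_arm([
  {"x":0,"y":-0.002,"z":-0.001,"rx":0,"ry":0,"rz":0,"hand":0},
  {"x":0,"y":0,"z":0,"rx":0,"ry":0,"rz":4,"hand":0},
  {"x":0,"y":0,"z":0,"rx":0,"ry":0,"rz":4,"hand":0},
  {"x":0,"y":0,"z":0,"rx":0,"ry":0,"rz":4,"hand":0},
  {"x":0,"y":0,"z":0,"rx":0,"ry":0,"rz":4,"hand":0},
])

```text
time: 4.17
eef_pos: [0.5639, 0.162, 0.071]
tool_rot: [[0.919, 0.395, 0.001], [0.395, -0.919, 0.002], [0.001, -0.001, -1.0]]
wrist_force: [-0.7, 3.9, 0.6]
finger_gap: 0.0139
finger_force: 37.5
```

```bash
python3 -c "
from h import *
o=get_obs();r=o['tool_rot'];print(o['eef_pos'],o['wrist_force'],r.T@o['wrist_force'],o['wrist_torque'],np.degrees(np.arctan2(r[1,0],r[0,0])),o['finger_gap'],o['finger_force'],o['joint_positions'][5])"
```

```text
[0.56391631 0.16199889 0.07104689] [-0.74452666  3.89511662  0.64118355] [ 0.85630693 -3.87308892 -0.63505151] [0.72110499 0.11949653 0.09718184] 23.27832460680942 0.01394958587973353 37.46505143120885 71.5867095240473
```

>>> step_arm([
  {"x":0,"y":0,"z":0,"rx":0,"ry":0,"rz":5,"hand":0},
  {"x":0,"y":0,"z":0,"rx":0,"ry":0,"rz":5,"hand":0},
  {"x":0,"y":0,"z":0,"rx":0,"ry":0,"rz":5,"hand":0},
  {"x":0,"y":0,"z":0,"rx":0,"ry":0,"rz":5,"hand":0},
  {"x":0,"y":0,"z":0,"rx":0,"ry":0,"rz":5,"hand":0},
  {"x":0,"y":0,"z":0,"rx":0,"ry":0,"rz":5,"hand":0},
  {"x":0,"y":0,"z":0,"rx":0,"ry":0,"rz":5,"hand":0},
  {"x":0,"y":0,"z":0,"rx":0,"ry":0,"rz":5,"hand":0},
])

```text
time: 4.83
eef_pos: [0.564, 0.1609, 0.0711]
tool_rot: [[0.958, -0.288, 0.001], [-0.288, -0.958, -0.0], [0.001, 0.0, -1.0]]
wrist_force: [-0.9, -0.0, 1.8]
finger_gap: 0.0142
finger_force: 37.5
```

```bash
cat > st.py <<'E'
from h import *
o=get_obs();r=o['tool_rot'];print(o['time'],o['eef_pos'].round(4),'F',o['wrist_force'].round(1),'Ftool',(r.T@o['wrist_force']).round(1),'T',o['wrist_torque'].round(2),'yaw',np.degrees(np.arctan2(r[1,0],r[0,0])).round(1),o['finger_gap'].round(4),o['finger_force'].round(1),'tilt',r[:2,2].round(4))
E
python3 st.py
```

```text
Traceback (most recent call last):
  File "st.py", line 2, in <module>
    o=get_obs();r=o['tool_rot'];print(o['time'],o['eef_pos'].round(4),'F',o['wrist_force'].round(1),'Ftool',(r.T@o['wrist_force']).round(1),'T',o['wrist_torque'].round(2),'yaw',np.degrees(np.arctan2(r[1,0],r[0,0])).round(1),o['finger_gap'].round(4),o['finger_force'].round(1),'tilt',r[:2,2].round(4))
                                                                                                                                                                                                                                ^^^^^^^^^^^^^^^^^^^^^
AttributeError: 'float' object has no attribute 'round'
```

Yaw is now −16.7°, and I expect the stop near −26.5°. I'll continue in small steps.

>>> step_arm([
  {"x":0,"y":0,"z":0,"rx":0,"ry":0,"rz":4,"hand":0},
  {"x":0,"y":0,"z":0,"rx":0,"ry":0,"rz":3,"hand":0},
  {"x":0,"y":0,"z":0,"rx":0,"ry":0,"rz":2,"hand":0},
  {"x":0,"y":0,"z":0,"rx":0,"ry":0,"rz":2,"hand":0},
])

```text
time: 5.17
eef_pos: [0.5639, 0.1606, 0.0711]
tool_rot: [[0.886, -0.463, 0.0], [-0.463, -0.886, -0.001], [0.001, 0.001, -1.0]]
wrist_force: [-1.4, -1.4, 2.2]
finger_gap: 0.014
finger_force: 37.6
```

```bash
sed -i "s/o\['finger_gap'\].round(4),o\['finger_force'\].round(1)/o['finger_gap'],o['finger_force']/" st.py; python3 st.py
```

```text
5.1667 [0.5639 0.1606 0.0711] F [-1.4 -1.4  2.2] Ftool [-0.6  1.9 -2.2] T [-0.12  0.3   0.28] yaw -27.6 0.014011111417060837 37.613028183113784 tilt [ 0.0002 -0.001 ]
```

>>> step_arm([
  {"x":0,"y":0,"z":0,"rx":0,"ry":0,"rz":2,"hand":0},
  {"x":0,"y":0,"z":0,"rx":0,"ry":0,"rz":1,"hand":0},
  {"x":0,"y":0,"z":0,"rx":0,"ry":0,"rz":0,"hand":0},
  {"x":0,"y":0,"z":0,"rx":0,"ry":0,"rz":0,"hand":0},
])

```text
time: 5.5
eef_pos: [0.5639, 0.1606, 0.0711]
tool_rot: [[0.862, -0.507, 0.0], [-0.507, -0.862, -0.001], [0.001, 0.001, -1.0]]
wrist_force: [-3.2, -3.1, 5.3]
finger_gap: 0.0142
finger_force: 36.5
```

```bash
python3 st.py
```

```text
5.5 [0.5639 0.1606 0.0711] F [-3.2 -3.1  5.3] Ftool [-1.2  4.3 -5.3] T [-0.42  0.53  0.64] yaw -30.4 0.014176853998281289 36.47814613301307 tilt [ 0.0001 -0.001 ]
```

The torque climbed to 0.64 N·m, so this is the stop. I'll ease off, open and rise.

>>> step_arm([
  {"x":0,"y":0,"z":0,"rx":0,"ry":0,"rz":-3.5,"hand":0},
  {"x":0,"y":0,"z":0,"rx":0,"ry":0,"rz":0,"hand":0},
  {"x":0,"y":0,"z":0,"rx":0,"ry":0,"rz":0,"hand":0.036},
  {"x":0,"y":0,"z":0,"rx":0,"ry":0,"rz":0,"hand":0.036},
  {"x":0,"y":0,"z":0,"rx":0,"ry":0,"rz":0,"hand":0.036},
  {"x":0,"y":0,"z":-0.02,"rx":0,"ry":0,"rz":0,"hand":0.036},
  {"x":0,"y":0,"z":-0.035,"rx":0,"ry":0,"rz":0,"hand":0.036},
  {"x":0,"y":0,"z":-0.04,"rx":0,"ry":0,"rz":0,"hand":0.036},
])

```text
time: 6.17
eef_pos: [0.5617, 0.1608, 0.1635]
tool_rot: [[0.89, -0.455, -0.006], [-0.455, -0.89, -0.0], [-0.005, 0.003, -1.0]]
wrist_force: [0.5, 0.6, -0.0]
finger_gap: 0.0359
finger_force: 0.0
```

```bash
python3 st.py
```

```text
6.1667 [0.5617 0.1608 0.1635] F [ 0.5  0.6 -0. ] Ftool [ 0.2 -0.7  0. ] T [ 0.12 -0.04 -0.03] yaw -27.1 0.03588599291402916 0.0 tilt [-0.0062 -0.0002]
```

>>> step_arm([
  {"x":0,"y":0,"z":-0.03,"rx":0,"ry":0,"rz":-6.3,"hand":0.036},
  {"x":0,"y":0,"z":-0.03,"rx":0,"ry":0,"rz":-6.3,"hand":0.036},
  {"x":0,"y":0,"z":-0.025,"rx":0,"ry":0,"rz":-6.3,"hand":0.036},
  {"x":0,"y":0,"z":0,"rx":0,"ry":0,"rz":-6.3,"hand":0.036},
  {"x":0,"y":0,"z":0,"rx":0,"ry":0,"rz":-6.3,"hand":0.036},
  {"x":0,"y":0,"z":0,"rx":0,"ry":0,"rz":-6.3,"hand":0.036},
])

```text
time: 6.67
eef_pos: [0.5639, 0.161, 0.2508]
tool_rot: [[0.981, 0.192, 0.001], [0.192, -0.981, 0.0], [0.001, -0.0, -1.0]]
wrist_force: [-0.2, -0.2, -0.8]
finger_gap: 0.0362
finger_force: 0.0
```

>>> step_arm([
  {"x":0,"y":0.0318,"z":0,"rx":0,"ry":0,"rz":0,"hand":0.036},
  {"x":0,"y":0.0318,"z":0,"rx":0,"ry":0,"rz":0,"hand":0.036},
  {"x":0,"y":0.0318,"z":0,"rx":0,"ry":0,"rz":0,"hand":0.036},
  {"x":0,"y":0.0318,"z":0,"rx":0,"ry":0,"rz":0,"hand":0.036},
  {"x":0,"y":0,"z":0,"rx":0,"ry":0,"rz":0,"hand":0.036},
  {"x":0,"y":0,"z":0,"rx":0,"ry":0,"rz":0,"hand":0.036},
])

```text
time: 7.17
eef_pos: [0.5876, 0.0349, 0.2499]
tool_rot: [[0.983, 0.184, -0.001], [0.184, -0.983, 0.001], [-0.001, -0.001, -1.0]]
wrist_force: [-0.6, 0.7, -0.2]
finger_gap: 0.0363
finger_force: 0.0
```

Run:
```python
from h import *
import cv2,pickle
o=get_obs();im=camera("wrist");pickle.dump((o,im),open("w3.pkl","wb"))
print(o["time"],o["eef_pos"],o["tool_rot"].round(4))
c=im[110:290,110:350];print(c.shape)
cv2.imwrite("pics/w3.png",cv2.resize(c,(800,600),interpolation=cv2.INTER_CUBIC)[:,:,::-1])
```

```text
7.1667 [0.58756708 0.03485882 0.24988504] [[ 9.830e-01  1.837e-01 -7.000e-04]
 [ 1.837e-01 -9.830e-01  7.000e-04]
 [-5.000e-04 -8.000e-04 -1.000e+00]]
(180, 240, 3)
```

View pics/w3.png

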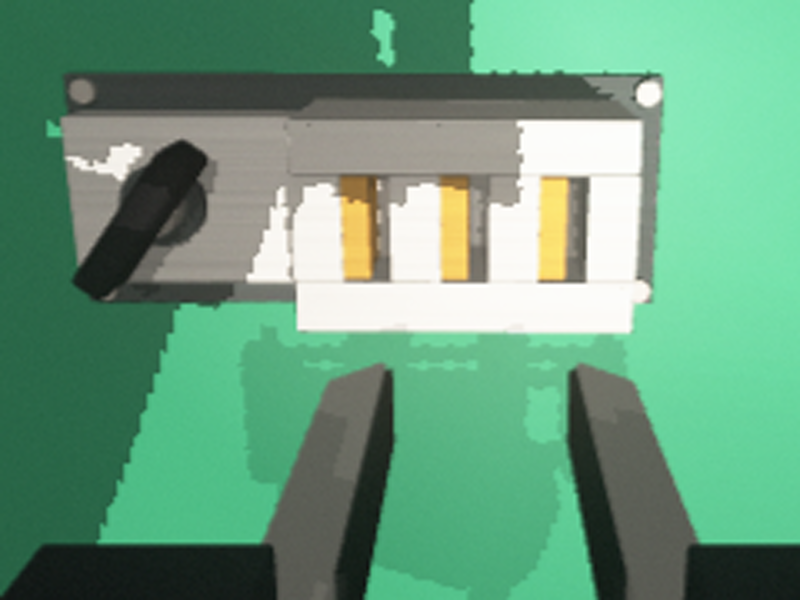

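The jaws are open: the slots appear as dark gaps right of the brass, centred near crop (380,229), (478,229) and (577,229), and the wing points well clockwise. I'll compute the slot poses from this.

Run:
```python
from h import *
import pickle
A=np.array
o,_=pickle.load(open("w3.pkl","rb"))
C=lambda l:(A(l)+.5)/3.3333-.5+[110,110]
L=A([[40,68,0],[40,-58,0],[-40,-58,0],[-40,68,0],
 [20,40,0],[-20,40,0],[20,32,0],[-20,32,0],[20,4,0],[-20,4,0],[20,-4,0],[-20,-4,0],[20,-32,0],[-20,-32,0],[20,-40,0],[-20,-40,0]])/1e3
w=C([[289,120],[642,120],[632,331],[297,331],[375,177],[374,281],[391,177],[390,281],[469,177],[469,281],[490,177],[488,281],[569,177],[567,281],[589,177],[588,281]])
q,e=fit([("wrist",o,L,w)],[.587,.036,.07,.18]);print("free z",q.round(4),np.degrees(q[3]),e.round(1))
f=lambda p:(proj("wrist",place([p[0],p[1],.07,p[2]],L),o)-w).ravel()
p=least_squares(f,[.587,.036,.18]).x;print("z=.07",p.round(4),np.degrees(p[2]))
Q=[p[0],p[1],.07,p[2]]
for y in(-.036,0,.036,.128):print(place(Q,[[0,y,0]]).round(4))
t=A([[150,62],[320,37],[335,140],[165,165]])/4+[174,155]
s=A([[258,100],[127,190],[45,135],[180,54]])/3.333+[235,155]
for n,px in(("top",t),("scene",s)):print(n,(proj(n,place(Q,L[:4]))-px).round(1).tolist())
```

```text
free z [0.5849 0.0346 0.0661 0.1832] 10.495029960218238 [-0.   0.1  0.2  0.3 -0.   0.3  1.1  0.1 -1.7 -0.3 -0.4  0.1  0.1 -0.3
  1.2  0.1 -0.1 -0.3 -0.1  0.1  0.2 -0.3  0.6  0.1 -0.3 -0.2 -0.6  0.2
  0.3 -0.2 -0.5  0.2]
z=.07 [0.5858 0.0348 0.182 ] 10.428715638862943
[[ 0.5923 -0.0006  0.07  ]]
[[0.5858 0.0348 0.07  ]]
[[0.5793 0.0702 0.07  ]]
[[0.5626 0.1607 0.07  ]]
top [[-0.8, -0.1], [-1.4, -0.9], [-0.5, -0.7], [-0.4, 0.2]]
scene [[0.3, 1.8], [-1.1, 1.1], [-0.8, -1.5], [-1.0, -0.8]]
```

>>> step_arm([
  {"x":-0.0134,"y":0.0365,"z":-0.01,"rx":0,"ry":0,"rz":0,"hand":0.05},
  {"x":-0.0134,"y":0.0365,"z":-0.01,"rx":0,"ry":0,"rz":0,"hand":0.05},
  {"x":-0.0134,"y":0.0365,"z":0,"rx":0,"ry":0,"rz":0,"hand":0.05},
  {"x":-0.0134,"y":0.0365,"z":0,"rx":0,"ry":0,"rz":0,"hand":0.05},
  {"x":-0.0134,"y":0.0365,"z":0,"rx":0,"ry":0,"rz":0,"hand":0.05},
  {"x":-0.0134,"y":0.0365,"z":0,"rx":0,"ry":0,"rz":0,"hand":0.05},
  {"x":-0.0134,"y":0.0365,"z":0,"rx":0,"ry":0,"rz":0,"hand":0.05},
  {"x":-0.0134,"y":0.0365,"z":0,"rx":0,"ry":0,"rz":0,"hand":0.05},
])

```text
time: 7.88
eef_pos: [0.5367, -0.271, 0.2704]
tool_rot: [[0.982, 0.189, 0.0], [0.189, -0.982, 0.0], [0.0, -0.0, -1.0]]
wrist_force: [0.8, -0.5, -0.0]
finger_gap: 0.0499
finger_force: 0.0
```

>>> step_arm([
  {"x":0,"y":0,"z":0,"rx":0,"ry":0,"rz":2.2,"hand":0.05},
  {"x":0,"y":0,"z":0,"rx":0,"ry":0,"rz":0,"hand":0.05},
  {"x":0,"y":0,"z":0,"rx":0,"ry":0,"rz":0,"hand":0.05},
])

```text
time: 8.13
eef_pos: [0.5371, -0.2697, 0.2701]
tool_rot: [[0.989, 0.151, -0.0], [0.151, -0.989, 0.001], [-0.0, -0.001, -1.0]]
wrist_force: [-0.9, 0.3, -0.5]
finger_gap: 0.05
finger_force: 0.0
```

Run:
```python
from h import *
import cv2,pickle
o=get_obs();im=camera("wrist");pickle.dump((o,im),open("w4.pkl","wb"))
print(o["time"],o["eef_pos"],o["tool_rot"].round(4))
c=im[110:290,140:380]
cv2.imwrite("pics/w4.png",cv2.resize(c,(800,600),interpolation=cv2.INTER_CUBIC)[:,:,::-1])
```

```text
8.1333 [ 0.53707756 -0.2696766   0.27014677] [[ 9.886e-01  1.508e-01 -2.000e-04]
 [ 1.508e-01 -9.886e-01  8.000e-04]
 [-0.000e+00 -8.000e-04 -1.000e+00]]
```

View pics/w4.png

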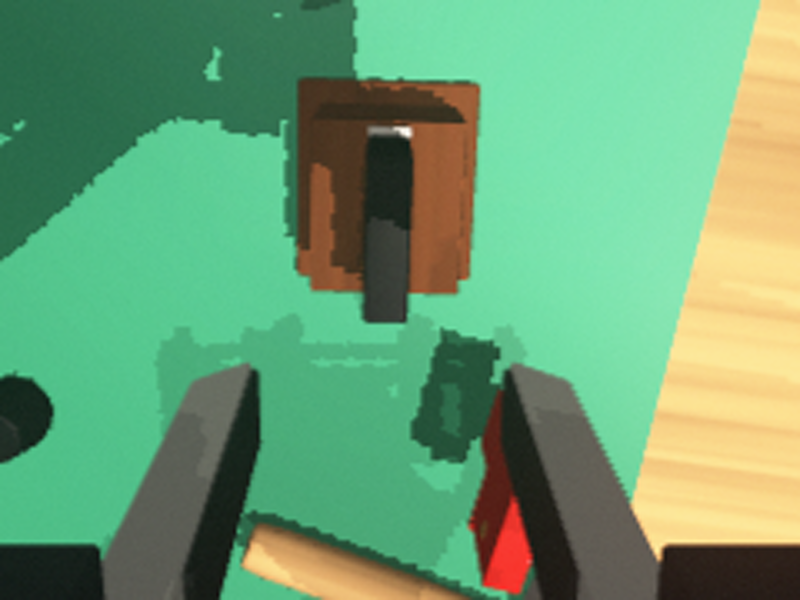

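The black T stands in its stand, with the near top end at crop (363–408, 322) and the far shoulder edge at (367–411, 127). I'll fit it together with the stand corners (298,78), (480,84) and so on.

Run:
```python
from h import *
import pickle
A=np.array
o,_=pickle.load(open("w4.pkl","rb"))
C=lambda l:(A(l)+.5)/3.3333-.5+[140,110]
L=A([[-30,8,50],[-30,-8,50],[33,8,0],[33,-8,0]])/1e3
w=C([[363,323],[408,323],[367,127],[411,127]])
q,e=fit([("wrist",o,L,w)],[.536,-.272,.06,.14]);print("free",q.round(4),np.degrees(q[3]),e.round(1))
f=lambda p:(proj("wrist",place([p[0],p[1],.06,p[2]],L),o)-w).ravel()
r=least_squares(f,[.536,-.272,.14]);p=r.x;print("z=.06",p.round(4),np.degrees(p[2]),r.fun.round(1))
# stand-top far corners & foot
Ls=A([[35,30,0],[35,-30,0],[45,40,-.06*1e3],[45,-40,-.06*1e3]])/1e3
print(((proj("wrist",place([p[0],p[1],.06,p[2]],Ls),o)-[140,110])*3.333).round())
# check in the top/scene views: handle top centre
c=place([p[0],p[1],.06,p[2]],A([[30,0,50],[-30,0,50]])/1e3)
print((proj("top",c)-[310,170])*6.667+[400,0],(proj("scene",c)-[110,195])*4+[400,300])
t=A([[125,118],[250,103],[268,255],[145,270]])/6.667+[310,170]
s=A([[206,165],[98,228],[43,146],[145,94]])/4+[110,195]
# tool shift
d=A([p[0],p[1]])-o["eef_pos"][:2];print("shift tool",o["tool_rot"].T@[*d,0])
```

```text
free [ 0.5354 -0.2725  0.0559  0.1291] 7.397596589013654 [ 0.1 -0.1 -0.   0.2  0.4 -0.2 -0.5  0.1]
z=.06 [ 0.5364 -0.2724  0.1288] 7.382221268459079 [-0.   0.3  0.1  0.5  0.3 -0.6 -0.4 -0.3]
[[310. 117.]
 [466. 121.]
 [297.  76.]
 [478.  80.]]
[[606.66621461  93.85318316]
 [629.92079301 230.679182  ]] [[522.53861966 421.28212055]
 [472.50484157 352.16398437]]
shift tool [-1.06898803e-03  2.54391921e-03 -2.08298573e-06]
```

The fit agrees in every view: gauge at (0.5364, −0.2724), yaw 7.4°, shoulders about 58 mm up. I'll align and descend to TCP z 0.093.

>>> step_arm([
  {"x":-0.0011,"y":0.0025,"z":0,"rx":0,"ry":0,"rz":1.3,"hand":0.05},
  {"x":0,"y":0,"z":0.03,"rx":0,"ry":0,"rz":0,"hand":0.05},
  {"x":0,"y":0,"z":0.03,"rx":0,"ry":0,"rz":0,"hand":0.05},
  {"x":0,"y":0,"z":0.03,"rx":0,"ry":0,"rz":0,"hand":0.05},
  {"x":0,"y":0,"z":0.02,"rx":0,"ry":0,"rz":0,"hand":0.05},
  {"x":0,"y":0,"z":0,"rx":0,"ry":0,"rz":0,"hand":0.05},
])

```text
time: 8.68
eef_pos: [0.5337, -0.2704, 0.1551]
tool_rot: [[0.992, 0.128, -0.008], [0.128, -0.992, 0.006], [-0.007, -0.007, -1.0]]
wrist_force: [-0.8, 0.0, -1.0]
finger_gap: 0.0495
finger_force: 0.0
```

>>> step_arm([
  {"x":0,"y":0,"z":0.02,"rx":0,"ry":0,"rz":0,"hand":0.05},
  {"x":0,"y":0,"z":0.02,"rx":0,"ry":0,"rz":0,"hand":0.05},
  {"x":0,"y":0,"z":0.017,"rx":0,"ry":0,"rz":0,"hand":0.05},
  {"x":0,"y":0,"z":0.01,"rx":0,"ry":0,"rz":0,"hand":0.05},
  {"x":0,"y":0,"z":0,"rx":0,"ry":0,"rz":0,"hand":0.05},
  {"x":0,"y":0,"z":0,"rx":0,"ry":0,"rz":0,"hand":0.05},
])

```text
time: 9.18
eef_pos: [0.5366, -0.2735, 0.0944]
tool_rot: [[0.992, 0.127, 0.001], [0.127, -0.992, -0.001], [0.001, 0.001, -1.0]]
wrist_force: [0.1, 0.5, 0.6]
finger_gap: 0.0499
finger_force: 0.0
```

```bash
python3 st.py
```

```text
9.1833 [ 0.5366 -0.2735  0.0944] F [0.1 0.5 0.6] Ftool [ 0.2 -0.4 -0.6] T [ 0.01 -0.01  0.  ] yaw 7.3 0.049882088740174316 0.0 tilt [ 0.0008 -0.0005]
```

>>> step_arm([
  {"x":0,"y":0,"z":0,"rx":0,"ry":0,"rz":0,"hand":0},
  {"x":0,"y":0,"z":0,"rx":0,"ry":0,"rz":0,"hand":0},
  {"x":0,"y":0,"z":0,"rx":0,"ry":0,"rz":0,"hand":0},
  {"x":0,"y":0,"z":0,"rx":0,"ry":0,"rz":0,"hand":0},
  {"x":0,"y":0,"z":0,"rx":0,"ry":0,"rz":0,"hand":0},
  {"x":0,"y":0,"z":0,"rx":0,"ry":0,"rz":0,"hand":0},
], newtons=25)

```text
time: 9.68
eef_pos: [0.5361, -0.2735, 0.0938]
tool_rot: [[0.992, 0.126, 0.0], [0.126, -0.992, 0.0], [0.0, -0.0, -1.0]]
wrist_force: [0.2, 1.5, 1.9]
finger_gap: 0.0161
finger_force: 25.0
```

```bash
python3 st.py
```

```text
9.6833 [ 0.5361 -0.2735  0.0938] F [0.2 1.5 1.9] Ftool [ 0.4 -1.5 -1.9] T [ 0.26  0.1  -0.02] yaw 7.3 0.016059135738291694 25.00032663345337 tilt [0.0002 0.0002]
```

The gauge is held at a 16.1 mm gap with the TCP 33.8 mm above its origin. So TCP z should be about 0.104 when home and about 0.126 over a broken link. I'll lift straight up.

>>> step_arm([
  {"x":0,"y":0,"z":-0.008,"rx":0,"ry":0,"rz":0,"hand":0},
  {"x":0,"y":0,"z":-0.012,"rx":0,"ry":0,"rz":0,"hand":0},
  {"x":0,"y":0,"z":-0.015,"rx":0,"ry":0,"rz":0,"hand":0},
  {"x":0,"y":0,"z":-0.02,"rx":0,"ry":0,"rz":0,"hand":0},
  {"x":0,"y":0,"z":-0.02,"rx":0,"ry":0,"rz":0,"hand":0},
  {"x":0,"y":0,"z":-0.025,"rx":0,"ry":0,"rz":0,"hand":0},
  {"x":0,"y":0,"z":0,"rx":0,"ry":0,"rz":0,"hand":0},
  {"x":0,"y":0,"z":0,"rx":0,"ry":0,"rz":0,"hand":0},
])

```text
time: 10.35
eef_pos: [0.5368, -0.2743, 0.1955]
tool_rot: [[0.992, 0.126, 0.003], [0.126, -0.992, -0.003], [0.003, 0.003, -1.0]]
wrist_force: [-0.5, 0.4, -1.9]
finger_gap: 0.0157
finger_force: 25.0
```

```bash
python3 st.py
```

```text
10.35 [ 0.5368 -0.2743  0.1955] F [-0.5  0.4 -1.9] Ftool [-0.4 -0.5  1.9] T [ 0.02  0.01 -0.04] yaw 7.3 0.01567542717946164 24.999793767929077 tilt [ 0.0033 -0.0026]
```

>>> step_arm([
  {"x":0,"y":0,"z":0,"rx":0,"ry":0,"rz":-3.1,"hand":0},
])

```text
time: 10.43
eef_pos: [0.5355, -0.2732, 0.1925]
tool_rot: [[0.984, 0.181, -0.001], [0.181, -0.984, 0.001], [-0.001, -0.001, -1.0]]
wrist_force: [-0.2, -0.4, -1.9]
finger_gap: 0.0159
finger_force: 25.0
```

>>> step_arm([
  {"x":0.013,"y":-0.0323,"z":0,"rx":0,"ry":0,"rz":0,"hand":0},
  {"x":0.013,"y":-0.0323,"z":0,"rx":0,"ry":0,"rz":0,"hand":0},
  {"x":0.013,"y":-0.0323,"z":0,"rx":0,"ry":0,"rz":0,"hand":0},
  {"x":0.013,"y":-0.0323,"z":0,"rx":0,"ry":0,"rz":0,"hand":0},
  {"x":0.013,"y":-0.0323,"z":0,"rx":0,"ry":0,"rz":0,"hand":0},
  {"x":0.013,"y":-0.0323,"z":0,"rx":0,"ry":0,"rz":0,"hand":0},
  {"x":0.013,"y":-0.0323,"z":0,"rx":0,"ry":0,"rz":0,"hand":0},
  {"x":0.013,"y":-0.0323,"z":0,"rx":0,"ry":0,"rz":0,"hand":0},
])

```text
time: 11.1
eef_pos: [0.5907, 0.0012, 0.1912]
tool_rot: [[0.984, 0.18, -0.003], [0.18, -0.984, 0.001], [-0.003, -0.001, -1.0]]
wrist_force: [0.7, -0.1, -1.6]
finger_gap: 0.016
finger_force: 25.0
```

>>> step_arm([
  {"x":0,"y":0,"z":0,"rx":0,"ry":0,"rz":0,"hand":0},
  {"x":0,"y":0,"z":0,"rx":0,"ry":0,"rz":0,"hand":0},
  {"x":0,"y":0,"z":0,"rx":0,"ry":0,"rz":0,"hand":0},
  {"x":0,"y":0,"z":0,"rx":0,"ry":0,"rz":0,"hand":0},
])

```text
time: 11.43
eef_pos: [0.5913, -0.0018, 0.1925]
tool_rot: [[0.984, 0.178, -0.002], [0.178, -0.984, 0.0], [-0.002, -0.0, -1.0]]
wrist_force: [0.5, -0.5, -2.0]
finger_gap: 0.0157
finger_force: 25.0
```

Run:
```python
import runpy;runpy.run_path("st.py")
from h import *
import cv2,pickle
o=get_obs();im=camera("wrist");o2=get_obs();print(o2["eef_pos"]-o["eef_pos"])
pickle.dump((o,im),open("w5.pkl","wb"))
c=im[120:300,130:370]
cv2.imwrite("pics/w5.png",cv2.resize(c,(800,600),interpolation=cv2.INTER_CUBIC)[:,:,::-1])
d=np.array([.5923,-.001,0])-o["eef_pos"];print("tool shift",o["tool_rot"].T@[d[0],d[1],0])
```

```text
11.4333 [ 0.5913 -0.0018  0.1925] F [ 0.5 -0.5 -2. ] Ftool [0.4 0.6 2. ] T [ 0.01  0.03 -0.03] yaw 10.3 0.015714234308251078 24.999765157699585 tilt [-0.0016  0.    ]
[ 0.00013734 -0.00012336  0.0003073 ]
tool shift [ 1.12446067e-03 -5.72479949e-04 -1.58665813e-06]
```

View pics/w5.png

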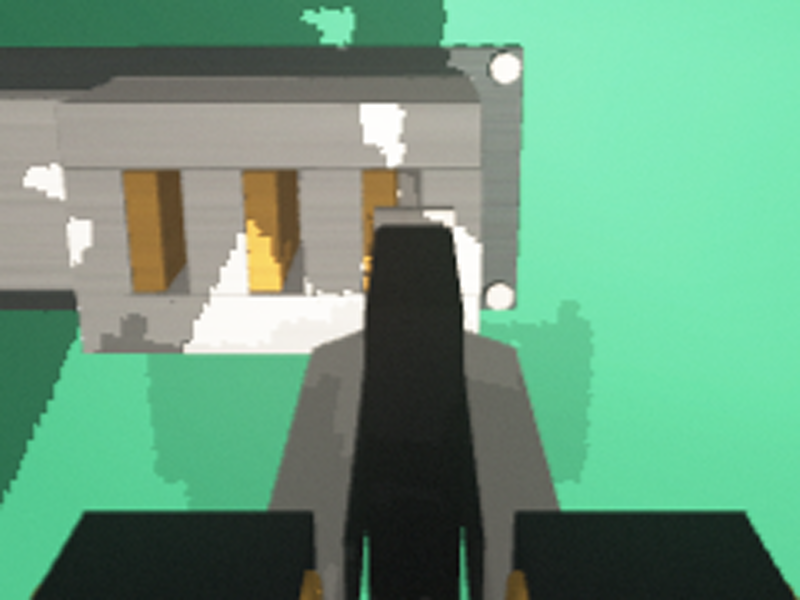

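The gauge is over slot0. The slot's dark gap spans (397–420) around x ≈ 409, the gauge is centred at 414, so about 1 mm of −y shift is needed, which agrees with the fit. I'll go down gently.

>>> step_arm([
  {"x":0.001,"y":-0.001,"z":0.01,"rx":0,"ry":0,"rz":0,"hand":0},
  {"x":0,"y":0,"z":0.015,"rx":0,"ry":0,"rz":0,"hand":0},
  {"x":0,"y":0,"z":0.01,"rx":0,"ry":0,"rz":0,"hand":0},
  {"x":0,"y":0,"z":0,"rx":0,"ry":0,"rz":0,"hand":0},
  {"x":0,"y":0,"z":0.003,"rx":0,"ry":0,"rz":0,"hand":0},
  {"x":0,"y":0,"z":0.003,"rx":0,"ry":0,"rz":0,"hand":0},
  {"x":0,"y":0,"z":0.002,"rx":0,"ry":0,"rz":0,"hand":0},
  {"x":0,"y":0,"z":0,"rx":0,"ry":0,"rz":0,"hand":0},
])

```text
time: 12.15
eef_pos: [0.5927, 0.0004, 0.1504]
tool_rot: [[0.984, 0.18, 0.0], [0.18, -0.984, -0.0], [0.0, 0.0, -1.0]]
wrist_force: [0.1, 0.6, -1.1]
finger_gap: 0.0157
finger_force: 25.0
```

```bash
python3 st.py
```

```text
12.15 [5.927e-01 4.000e-04 1.504e-01] F [ 0.1  0.6 -1.1] Ftool [ 0.2 -0.6  1.1] T [-0.03  0.02  0.03] yaw 10.4 0.015732693647333873 24.999797344207764 tilt [ 0. -0.]
```

>>> step_arm([
  {"x":0,"y":0,"z":0.003,"rx":0,"ry":0,"rz":0,"hand":0},
  {"x":0,"y":0,"z":0.003,"rx":0,"ry":0,"rz":0,"hand":0},
  {"x":0,"y":0,"z":0.003,"rx":0,"ry":0,"rz":0,"hand":0},
  {"x":0,"y":0,"z":0.003,"rx":0,"ry":0,"rz":0,"hand":0},
  {"x":0,"y":0,"z":0.003,"rx":0,"ry":0,"rz":0,"hand":0},
])

```text
time: 12.57
eef_pos: [0.5926, 0.0005, 0.1351]
tool_rot: [[0.984, 0.18, -0.0], [0.18, -0.984, 0.0], [-0.0, -0.0, -1.0]]
wrist_force: [-0.0, 0.3, -0.3]
finger_gap: 0.016
finger_force: 25.0
```

```bash
python3 st.py
```

```text
12.5667 [5.926e-01 5.000e-04 1.351e-01] F [-0.   0.3 -0.3] Ftool [ 0.  -0.3  0.3] T [-0.02 -0.03  0.01] yaw 10.4 0.016003133362678303 24.999798238277435 tilt [-0.0001  0.    ]
```

The blade is 19 mm deep and running free. The link level is near TCP z 0.126, so I'll take 2 mm rows.

>>> step_arm([
  {"x":0,"y":0,"z":0.003,"rx":0,"ry":0,"rz":0,"hand":0},
  {"x":0,"y":0,"z":0.003,"rx":0,"ry":0,"rz":0,"hand":0},
  {"x":0,"y":0,"z":0.002,"rx":0,"ry":0,"rz":0,"hand":0},
  {"x":0,"y":0,"z":0.002,"rx":0,"ry":0,"rz":0,"hand":0},
  {"x":0,"y":0,"z":0.001,"rx":0,"ry":0,"rz":0,"hand":0},
  {"x":0,"y":0,"z":0,"rx":0,"ry":0,"rz":0,"hand":0},
])

```text
time: 13.07
eef_pos: [0.5928, 0.0005, 0.1257]
tool_rot: [[0.984, 0.18, -0.001], [0.18, -0.984, 0.0], [-0.001, -0.0, -1.0]]
wrist_force: [-4.0, 1.2, 4.8]
finger_gap: 0.0159
finger_force: 25.0
```

```bash
python3 st.py
```

```text
13.0667 [5.928e-01 5.000e-04 1.257e-01] F [-4.   1.2  4.8] Ftool [-3.7 -1.9 -4.8] T [ 0.14  0.83 -0.05] yaw 10.4 0.01590744386571866 25.00082105398178 tilt [-0.0006  0.    ]
```

>>> step_arm([
  {"x":0,"y":0,"z":0.001,"rx":0,"ry":0,"rz":0,"hand":0},
  {"x":0,"y":0,"z":0,"rx":0,"ry":0,"rz":0,"hand":0},
  {"x":0,"y":0,"z":0,"rx":0,"ry":0,"rz":0,"hand":0},
])

```text
time: 13.32
eef_pos: [0.593, 0.0005, 0.1256]
tool_rot: [[0.984, 0.18, -0.0], [0.18, -0.984, -0.0], [-0.0, -0.0, -1.0]]
wrist_force: [-5.0, 1.6, 9.3]
finger_gap: 0.0159
finger_force: 25.0
```

```bash
python3 st.py
```

```text
13.3167 [5.930e-01 5.000e-04 1.256e-01] F [-5.   1.6  9.3] Ftool [-4.6 -2.4 -9.3] T [ 0.2   1.21 -0.01] yaw 10.4 0.015891440286423125 25.001727640628815 tilt [-0.0002 -0.    ]
```

Slot0 stops the blade at z 0.1256, 28 mm deep, with the force rising. It is blocked. I'll lift and go to slot1, 36 mm along tool −y.

>>> step_arm([
  {"x":0,"y":0,"z":-0.005,"rx":0,"ry":0,"rz":0,"hand":0},
  {"x":0,"y":0,"z":-0.015,"rx":0,"ry":0,"rz":0,"hand":0},
  {"x":0,"y":0,"z":-0.015,"rx":0,"ry":0,"rz":0,"hand":0},
  {"x":0,"y":0,"z":-0.007,"rx":0,"ry":0,"rz":0,"hand":0},
  {"x":0,"y":0,"z":0,"rx":0,"ry":0,"rz":0,"hand":0},
  {"x":0,"y":0,"z":0,"rx":0,"ry":0,"rz":0,"hand":0},
])

```text
time: 13.82
eef_pos: [0.5928, 0.0004, 0.1655]
tool_rot: [[0.984, 0.18, 0.001], [0.18, -0.984, -0.0], [0.001, 0.0, -1.0]]
wrist_force: [0.3, 0.2, -2.4]
finger_gap: 0.0157
finger_force: 25.0
```

```bash
python3 st.py
```

```text
13.8167 [5.928e-01 4.000e-04 1.655e-01] F [ 0.3  0.2 -2.4] Ftool [ 0.4 -0.1  2.4] T [-0.02 -0.01  0.02] yaw 10.4 0.01568506343439861 24.99969094991684 tilt [ 0.0006 -0.0001]
```

>>> step_arm([
  {"x":0,"y":-0.018,"z":0,"rx":0,"ry":0,"rz":0,"hand":0},
  {"x":0,"y":-0.018,"z":0,"rx":0,"ry":0,"rz":0,"hand":0},
  {"x":0,"y":0,"z":0,"rx":0,"ry":0,"rz":0,"hand":0},
  {"x":0,"y":0,"z":0,"rx":0,"ry":0,"rz":0,"hand":0},
  {"x":0,"y":0,"z":0,"rx":0,"ry":0,"rz":0,"hand":0},
  {"x":0,"y":0,"z":0,"rx":0,"ry":0,"rz":0,"hand":0},
])

```text
time: 14.32
eef_pos: [0.5861, 0.0352, 0.165]
tool_rot: [[0.984, 0.179, -0.001], [0.179, -0.984, -0.0], [-0.001, 0.0, -1.0]]
wrist_force: [0.5, -0.8, -2.1]
finger_gap: 0.0158
finger_force: 25.0
```

```bash
python3 st.py
```

```text
14.3167 [0.5861 0.0352 0.165 ] F [ 0.5 -0.8 -2.1] Ftool [0.3 0.9 2.1] T [-0.03  0.03 -0.02] yaw 10.3 0.0157823358408207 24.99973565340042 tilt [-0.0006 -0.0001]
```

>>> step_arm([
  {"x":0,"y":0,"z":0.004,"rx":0,"ry":0,"rz":0,"hand":0},
  {"x":0,"y":0,"z":0.004,"rx":0,"ry":0,"rz":0,"hand":0},
  {"x":0,"y":0,"z":0.003,"rx":0,"ry":0,"rz":0,"hand":0},
  {"x":0,"y":0,"z":0.002,"rx":0,"ry":0,"rz":0,"hand":0},
  {"x":0,"y":0,"z":0.002,"rx":0,"ry":0,"rz":0,"hand":0},
  {"x":0,"y":0,"z":0.002,"rx":0,"ry":0,"rz":0,"hand":0},
  {"x":0,"y":0,"z":0.001,"rx":0,"ry":0,"rz":0,"hand":0},
])

```text
time: 14.9
eef_pos: [0.5861, 0.0359, 0.1471]
tool_rot: [[0.984, 0.18, -0.0], [0.18, -0.984, 0.0], [-0.0, -0.0, -1.0]]
wrist_force: [-0.1, -0.2, -0.8]
finger_gap: 0.0158
finger_force: 25.0
```

```bash
python3 st.py
```

```text
14.9 [0.5861 0.0359 0.1471] F [-0.1 -0.2 -0.8] Ftool [-0.1  0.2  0.8] T [0.03 0.   0.06] yaw 10.4 0.015817069187902554 24.99961942434311 tilt [-0.0003  0.0001]
```

>>> step_arm([
  {"x":0,"y":0,"z":0.004,"rx":0,"ry":0,"rz":0,"hand":0},
  {"x":0,"y":0,"z":0.004,"rx":0,"ry":0,"rz":0,"hand":0},
  {"x":0,"y":0,"z":0.004,"rx":0,"ry":0,"rz":0,"hand":0},
  {"x":0,"y":0,"z":0.004,"rx":0,"ry":0,"rz":0,"hand":0},
  {"x":0,"y":0,"z":0.003,"rx":0,"ry":0,"rz":0,"hand":0},
  {"x":0,"y":0,"z":0.002,"rx":0,"ry":0,"rz":0,"hand":0},
  {"x":0,"y":0,"z":0.002,"rx":0,"ry":0,"rz":0,"hand":0},
  {"x":0,"y":0,"z":0,"rx":0,"ry":0,"rz":0,"hand":0},
])

```text
time: 15.57
eef_pos: [0.586, 0.0359, 0.124]
tool_rot: [[0.984, 0.18, -0.001], [0.18, -0.984, 0.0], [-0.001, -0.0, -1.0]]
wrist_force: [0.7, -0.2, -1.7]
finger_gap: 0.0157
finger_force: 25.0
```

```bash
python3 st.py
```

```text
15.5667 [0.586  0.0359 0.124 ] F [ 0.7 -0.2 -1.7] Ftool [0.6 0.4 1.7] T [0.09 0.   0.01] yaw 10.4 0.01571805776949441 24.999719560146332 tilt [-0.0007  0.0001]
```

The blade has passed the link level at z 0.124 with no resistance. I'll carry on.

>>> step_arm([
  {"x":0,"y":0,"z":0.002,"rx":0,"ry":0,"rz":0,"hand":0},
  {"x":0,"y":0,"z":0.002,"rx":0,"ry":0,"rz":0,"hand":0},
  {"x":0,"y":0,"z":0.003,"rx":0,"ry":0,"rz":0,"hand":0},
  {"x":0,"y":0,"z":0.003,"rx":0,"ry":0,"rz":0,"hand":0},
  {"x":0,"y":0,"z":0.003,"rx":0,"ry":0,"rz":0,"hand":0},
  {"x":0,"y":0,"z":0.002,"rx":0,"ry":0,"rz":0,"hand":0},
  {"x":0,"y":0,"z":0,"rx":0,"ry":0,"rz":0,"hand":0},
])

```text
time: 16.15
eef_pos: [0.5858, 0.036, 0.1087]
tool_rot: [[0.984, 0.18, -0.001], [0.18, -0.984, 0.0], [-0.001, -0.0, -1.0]]
wrist_force: [-0.0, -0.2, -1.8]
finger_gap: 0.0157
finger_force: 25.0
```

```bash
python3 st.py
```

```text
16.15 [0.5858 0.036  0.1087] F [-0.  -0.2 -1.8] Ftool [-0.1  0.2  1.8] T [0.01 0.02 0.02] yaw 10.4 0.01570320953990213 24.999749064445496 tilt [-0.0012  0.0002]
```

Slot1 is clear. I expect it home at 0.104.

>>> step_arm([
  {"x":0,"y":0,"z":0.002,"rx":0,"ry":0,"rz":0,"hand":0},
  {"x":0,"y":0,"z":0.001,"rx":0,"ry":0,"rz":0,"hand":0},
  {"x":0,"y":0,"z":0.001,"rx":0,"ry":0,"rz":0,"hand":0},
  {"x":0,"y":0,"z":0.001,"rx":0,"ry":0,"rz":0,"hand":0},
  {"x":0,"y":0,"z":0.001,"rx":0,"ry":0,"rz":0,"hand":0},
  {"x":0,"y":0,"z":0,"rx":0,"ry":0,"rz":0,"hand":0},
])

```text
time: 16.65
eef_pos: [0.5864, 0.0359, 0.1038]
tool_rot: [[0.984, 0.18, 0.0], [0.18, -0.984, -0.0], [0.0, 0.0, -1.0]]
wrist_force: [-1.3, 0.6, 0.7]
finger_gap: 0.0157
finger_force: 25.0
```

```bash
python3 st.py
```

```text
16.65 [0.5864 0.0359 0.1038] F [-1.3  0.6  0.7] Ftool [-1.1 -0.8 -0.7] T [0.   0.18 0.01] yaw 10.4 0.015677329605880124 25.000153183937073 tilt [ 0.0003 -0.0001]
```

>>> step_arm([
  {"x":0,"y":0,"z":0.001,"rx":0,"ry":0,"rz":0,"hand":0},
  {"x":0,"y":0,"z":0.001,"rx":0,"ry":0,"rz":0,"hand":0},
  {"x":0,"y":0,"z":0,"rx":0,"ry":0,"rz":0,"hand":0},
  {"x":0,"y":0,"z":0,"rx":0,"ry":0,"rz":0,"hand":0},
])

```text
time: 16.98
eef_pos: [0.5866, 0.0359, 0.1038]
tool_rot: [[0.984, 0.18, 0.0], [0.18, -0.984, -0.0], [-0.0, 0.0, -1.0]]
wrist_force: [-7.6, 0.4, 11.6]
finger_gap: 0.016
finger_force: 25.0
```

```bash
python3 st.py
```

```text
16.9833 [0.5866 0.0359 0.1038] F [-7.6  0.4 11.6] Ftool [ -7.4  -1.8 -11.6] T [0.05 1.09 0.07] yaw 10.4 0.015979191472457212 25.00211924314499 tilt [ 0.     -0.0003]
```

It is firmly home at 0.1038. I'll ease off, let go and rise.

>>> step_arm([
  {"x":0,"y":0,"z":-0.0015,"rx":0,"ry":0,"rz":0,"hand":0},
  {"x":0,"y":0,"z":0,"rx":0,"ry":0,"rz":0,"hand":0.05},
  {"x":0,"y":0,"z":0,"rx":0,"ry":0,"rz":0,"hand":0.05},
  {"x":0,"y":0,"z":0,"rx":0,"ry":0,"rz":0,"hand":0.05},
  {"x":0,"y":0,"z":0,"rx":0,"ry":0,"rz":0,"hand":0.05},
  {"x":0,"y":0,"z":0,"rx":0,"ry":0,"rz":0,"hand":0.05},
  {"x":0,"y":0,"z":-0.015,"rx":0,"ry":0,"rz":0,"hand":0.05},
  {"x":0,"y":0,"z":-0.025,"rx":0,"ry":0,"rz":0,"hand":0.05},
])

```text
time: 17.65
eef_pos: [0.5839, 0.0361, 0.1401]
tool_rot: [[0.984, 0.18, -0.007], [0.18, -0.984, 0.001], [-0.007, -0.002, -1.0]]
wrist_force: [0.3, 0.3, -0.5]
finger_gap: 0.0502
finger_force: 0.0
```

>>> step_arm([
  {"x":0,"y":0,"z":-0.03,"rx":0,"ry":0,"rz":0,"hand":0.05},
  {"x":0,"y":0,"z":-0.03,"rx":0,"ry":0,"rz":0,"hand":0.05},
  {"x":0,"y":0,"z":-0.03,"rx":0,"ry":0,"rz":0,"hand":0.05},
  {"x":0,"y":0,"z":-0.03,"rx":0,"ry":0,"rz":0,"hand":0.05},
  {"x":-0.03,"y":0,"z":0,"rx":0,"ry":0,"rz":0,"hand":0.05},
  {"x":-0.03,"y":0,"z":0,"rx":0,"ry":0,"rz":0,"hand":0.05},
  {"x":0,"y":0,"z":0,"rx":0,"ry":0,"rz":0,"hand":0.05},
  {"x":0,"y":0,"z":0,"rx":0,"ry":0,"rz":0,"hand":0.05},
])

```text
time: 18.32
eef_pos: [0.5264, 0.0251, 0.2629]
tool_rot: [[0.984, 0.179, 0.0], [0.179, -0.984, 0.0], [0.0, 0.0, -1.0]]
wrist_force: [-0.1, -0.5, -0.1]
finger_gap: 0.0496
finger_force: 0.0
```

Run:
```python
from h import *
import cv2
cv2.imwrite("pics/s9.png",np.hstack([cv2.resize(camera("scene")[140:290,90:370],(800,428))])[:,:,::-1])
im=camera("wrist");o=get_obs();a=cv2.resize(im,(400,300));s=cv2.resize(camera("scene")[130:280,100:350],(400,240))
A=np.zeros((600,800,3),np.uint8);A[:300,:400]=a;A[:240,400:]=s
A[300:,:]=cv2.resize(camera("scene")[140:230,200:440],(800,300),interpolation=cv2.INTER_CUBIC)
cv2.imwrite("pics/end.png",A[:,:,::-1]);print(o["time"],o["eef_pos"])
q=[.5858,.0348,.07,.182];print(proj("wrist",place(q,[[-.03,0,.05],[.03,0,.05],[.033,.0,0]]),o)*.78125)
```

```text
18.4167 [0.52773245 0.02505198 0.26315514]
[[198.79048977 124.43298689]
 [198.77667133  78.01436604]
 [198.66449908  76.57532941]]
```

View pics/end.png

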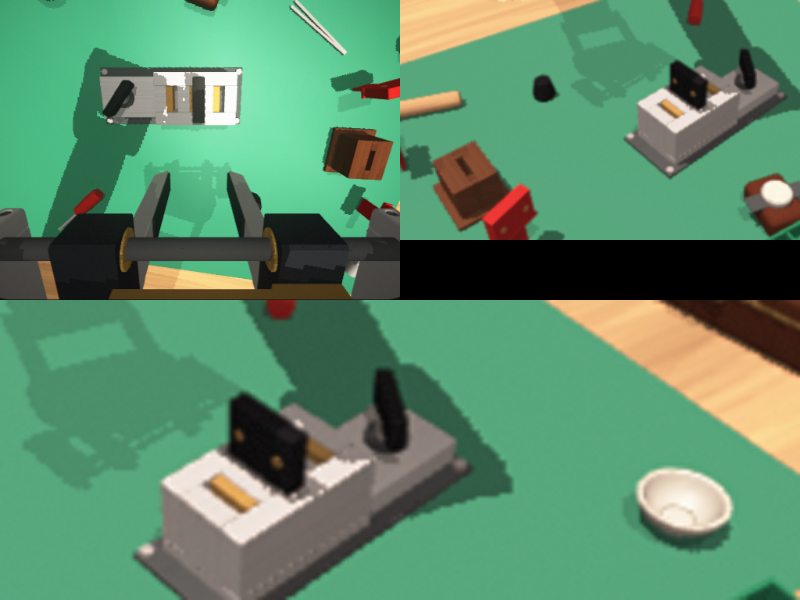

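The gauge stands upright in the middle slot at wrist view (199,100), right where projected, with its shoulders on the block. The knob is still open, the stand is empty and the bystanders in view look undisturbed.

```bash
python3 -c "from bench import close_job;print(close_job())"
```

```text
the job is handed in; nothing more can be done
None
```

The jaws are open to the stop, and the gauge stands upright and released in the middle slot (slot1), fully home; slot0 was blocked, slot2 was not probed because slot1 ran clear to the bottom, and the job was handed in at about 18.5 s.

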